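Set up the label-trimming board

ROBOT

A 7-joint arm with a two-finger parallel gripper is mounted at the origin on the work surface. World frame = base frame: x ahead of the robot, y to its left, z up, the work surface at z = 0. Lengths are in mm, angles in degrees, forces in N, time in s.
With the tool pointing down it reaches from about 425 to 975 mm from the base axis. Payload 16.7 kg.
Tool frame: the origin (TCP) lies midway between the tips of the shut fingers; the grasp point (between the pads) lies r.pinch_z behind it (r.pinch_z is the distance from the TCP to the grasp point, in mm); x points along the fingers, z is the direction in which the jaws open and shut, and the axes are right-handed (so a half turn about x gives the same grasp; the last joint's range is limited). The gripper opens to 85 mm and grips with 20 to 120 N. Pads are 22 mm wide; open, the fingers measure 114 mm over their backs; the gripper's body (76 mm by 85 mm) begins 54 mm behind the grasp point. The pads swing forward as they close: fully open they stand 13 mm farther back than shut.
Start: joints at [66.148, 24.414, 4.234, 92.017, -1.954, 63.644, -3.845], TCP at [177.931, -651.089, 231.302] pointing down, gripper open.
Joint ranges: [-163.25, 163.25], [-28.42, 122.38], [-70.27, 78.77], [12.13, 141.07], [-58.53, 238.53], [9.26, 117.41], [-156.51, 156.51]. Speed limits (degrees/s): [108.29, 108.29, 136.94, 136.94, 172.46, 172.46, 172.46].

INTERFACE

Orientations are given as [roll, pitch, yaw] about the fixed x, y, z axes, in that order (R = Rz(yaw) Ry(pitch) Rx(roll)).
In Python, from station import r gives the robot as it stands. The module is installed in compiled form; this text tells all that it offers.
- The arm moves only by the tool step_arm, never from a script. Its argument "commands" is a list of rows, each a list of 3 entries, a list of its own where there are three numbers: the finger opening in m, from 0 to 0.0854, then the shift along the tool's x, y, z in m, then the turn, a rotation vector about the tool's x, y, z in rad. In form: [[hand, [tx, ty, tz], [rx, ry, rz]], ...]. A call has 1 to 5 rows; each row is the pose to reach, as a shift and turn from the pose commanded when the call began, along the tool's axes at that moment; what a row does not reach only later rows make up. A row lasts 1/12 s, in which the tool goes at most 41.7 mm and 7.16 degrees, less where a joint would pass 70% of its speed; a pose out of reach is approached as far as the arm can. A call with a gripper value outside its range is refused whole. The fingers move at their own pace and stop on an object; "grip_force" is the grip in N (left out, the last holds). Time passes only in rows, so rows that repeat a pose let the fingers close. It gives the time, the measured TCP pose, the force and the opening at its end, in the units of the state.
- r.sense(): the state, without advancing time (a new reading comes with each control period).
- r.snapshot(name): name is "scene" or "side" or "wrist"; returns a dict with "color" (420x560x3 uint8, red, green, blue), "z_map" (420x560 float32, mm along the optical axis (not along the pixel's ray), 0 where there is no reading), "mtx" (3x3 intrinsics, pixels), "position" and "rotation" of the camera in the world. Camera axes: x right, y up, looking along -z (the intrinsics and any distortion apply to the point x, -y, -z); pixel columns grow to the right and rows downward; lengths in mm; the calibration is good to about 2 mm. A picture is of the moment at which its call begins.
- r.sign_off(): hands the job in, once; it reports no verdict.
The state is a dict: "clock": time; "q": joint angles; "dq": joint speeds; "effort": joint torques, N m; "tool_pos": TCP position; "eef_rot": TCP orientation; "ft_force": force on the tool from outside, world axes, zero at the start; "moment": the same for the moment, N m; "finger_gap": opening from 0.0 (shut) to 1.0 (fully open).
Only numpy, scipy, OpenCV 4.12 (cv2) and the standard library are available. Lean on these libraries where they do the work, as an engineer would, in place of code of your own. Each camera call takes 0.05 s, during which the arm holds its last target. There are 200 camera calls.

TASK

Set up the label-trimming board for use: put the blue tape roll on the board's upright post and lower it gently, without letting it drop, until it sits fully home on the black foot of the post. Then lay the steel straightedge flat on the green mat with one long edge flush, all along its length, against the inner face (towards the mat) of the aluminium stop bar, about centred on the bar. Leave the yellow roll, the tip box and the tube rack where they are.

Things in the scene. Friction and masses are not known exactly. Their poses are not given: they have to be found in the camera images.
- board: the trimming board, fixed to the bench: a grey plate 150 (x) x 350 (y) x 12 mm. Origin: centre of its underside; z up; its y axis runs along the plate and the stop bar. The steel post stands near its +y end; the cutting area (thin green mat, level with the plate's top) and the stop bar are in the -y part, the bar along the -x edge. A fixed mini centrifuge, 110 mm high, stands beyond its -y end
- post_seat (a point): point on the axis of the upright steel post, on top of its black foot disc (50 mm diameter, 5 mm thick, top 17 mm above the bench), where a roll's underside rests. The post is 22 mm in diameter and rises 65 mm above this point; its top 13 mm tapers to 10 mm diameter. Axes as the board's
- stop_face (a point): middle of the inner (+x) face of the aluminium stop bar, at its lower edge on the plate's top (12 mm above the bench). The bar is 220 mm long (along y), 20 mm wide and 10 mm high above the plate and lies on the -x side of this point; the straightedge belongs on the +x side, its edge touching this face. Axes as the board's. The free plate reaches 120 mm from the face in +x
- blue_roll: roll of blue tape on a cardboard core, standing upright on the bench: outer diameter 58 mm, height 50 mm, bore 26 mm right through, 0.08 to 0.15 kg, rigid. Origin: centre of its underside, z along its axis
- straightedge: lying on the bench: steel blade 40 (x) x 180 (y) x 5 mm with a red grip bar standing along its middle, 14 mm wide (x), 90 mm long (y), its top 40 mm above the blade's underside. About 0.13 to 0.25 kg. Origin: centre of the blade's underside; y along its length, z up. Either long edge (20 mm off the middle; the +x one has tick marks) may go against the stop
- yellow_roll: a yellow tape roll of the same size as the blue one, standing on the bench near it; not to be moved. Origin: centre of its underside
- tip_box: orange pipette tip box, 85 (x) x 122 (y) x 55 mm, loose on the bench; not to be moved. Origin: centre of its underside
- tube_rack: dark blue tube rack, 85 (x) x 125 (y) x 37 mm, loose on the bench; not to be moved. Origin: centre of its underside
Things that resemble listed ones, but are neither listed nor needed, are in the scene too. Of the things that look like the blue_roll, take the one that is farthest to the robot's left at the start.

How it is judged (in metres and radians):
On the way, in this order (a step that is already met when the one before it is completed fails the run):
1. the blue roll sits fully home on the post (horizontal distance between blue_roll and post_seat below 0.004 m and z of blue_roll in the frame of post_seat between -0.003 and 0.003 m and angle between blue_roll's own z axis and vertical below 0.06 rad), for 0.2 s.
2. the straightedge lies flat on the board, flush along the stop bar (angle between the y axis of straightedge and the y axis of board, either way round below 0.02 rad and x of straightedge in the frame of stop_face between 0.017 and 0.0225 m and y of straightedge in the frame of stop_face between -0.025 and 0.025 m and z of straightedge in the frame of stop_face between -0.003 and 0.003 m and angle between straightedge's own z axis and vertical below 0.03 rad), for 0.2 s.
At the end, for the whole second after the job is handed in: Blue roll on the post: 4 mm of its axis, 3 mm of its foot, upright. Straightedge flat on the plate, within 0.02 rad of the stop bar, its middle 17 to 22.5 mm from the bar's face, centred along it within 25 mm. Both at rest; yellow roll, tip box, tube rack moved under 15 mm (all of step 1 and all of step 2 and linear speed of each of blue_roll, straightedge below 0.01 m/s and distance of each of yellow_roll, tip_box, tube_rack from where it was at the start of the episode below 0.015 m); the robot touches nothing.
It fails at once if the blue roll drops down the post (faster than 0.5 m/s while threaded on it) (horizontal distance between blue_roll and post_seat below 0.006 m and z of blue_roll in the frame of post_seat below 0.06 m and linear speed of blue_roll above 0.5 m/s).
It fails at once if the yellow roll is moved by 15 mm or more (distance of yellow_roll from where it was at the start of the episode above 0.015 m).
It fails at once if the tip box is moved by 15 mm or more (distance of tip_box from where it was at the start of the episode above 0.015 m).
It fails at once if the tube rack is moved by 15 mm or more (distance of tube_rack from where it was at the start of the episode above 0.015 m).
It also fails if it takes over 59 s, if anything falls off the work surface, if the arm or the gripper's body presses on something with over 40 N, if the wrist force passes 120 N, or if a joint passes its speed limit or range.

## Working session

There is one attempt and no reset: what is moved stays moved. The work goes in short steps, Python scripts to look and compute and a tool call to move; the robot and the scene stay as the last step left them, time stands still between calls to the robot, and variables do not carry over. Pictures are saved under pics/ and viewed, about 8 in all and at most 12, crops included, and the job is handed in when it is done.

Besides the shell and the picture viewer there is one more tool, called after "Emit:" by a JSON object that holds its "method" and its "body", one argument or row to a line. step_arm: Moves the arm, as the interface text tells. Its arguments: {"type":"object","properties":{"commands":{"type":"array"},"grip_force":{"type":"number"}},"required":["commands"]}

```bash
mkdir -p pics; cat > h.py <<'E'
import numpy as np, cv2, pickle
from station import r
def snap(n,tag):
    s=r.snapshot(n); pickle.dump(s,open(f'{tag}.pkl','wb')); cv2.imwrite(f'pics/{tag}.png',s['color'][:,:,::-1]); return s
def load(tag): return pickle.load(open(f'{tag}.pkl','rb'))
def cloud(s):
    K=s['mtx'];z=s['z_map'];v,u=np.mgrid[:z.shape[0],:z.shape[1]]
    P=np.stack([(u-K[0,2])/K[0,0]*z,-(v-K[1,2])/K[1,1]*z,-z],-1)
    W=P@np.array(s['rotation']).T+np.array(s['position']); W[z==0]=np.nan; return W
def onplane(s,uv,h):
    K=s['mtx'];uv=np.atleast_2d(np.float64(uv))
    d=np.c_[(uv[:,0]-K[0,2])/K[0,0],-(uv[:,1]-K[1,2])/K[1,1],-np.ones(len(uv))]@np.array(s['rotation']).T
    p=np.array(s['position']); return p+d*((h-p[2])/d[:,2])[:,None]
E
python3 - <<'E'
from h import *
print(r.sense(), r.pinch_z)
ims=[]
for n in('scene','side','wrist'):
    s=snap(n,n+'0'); print(n,s['mtx'].tolist(),s['position'],np.round(s['rotation'],3).tolist(),[k for k in s]); ims.append(s['color'][:,:,::-1])
cv2.imwrite('pics/all.png',np.vstack([np.hstack(ims[:2]),]) if 0 else cv2.resize(np.hstack(ims[:2]),(800,300)))
E
```

```text
{'clock': 0.0, 'q': array([66.14753092, 24.450756  ,  4.23152826, 92.05254168, -1.95463755,
       63.64510498, -3.84531017]), 'dq': array([-0.12570619, -0.0579895 , -0.02874799, -0.01462516,  0.07578871,
       -0.05455722, -0.03990416]), 'effort': array([ 5.11433118e-04, -9.49836802e+01,  3.76136363e+00, -4.63521945e+01,
        1.91798533e-02,  1.00758919e-02, -3.90603100e-05]), 'tool_pos': array([ 177.82568739, -650.71801833,  230.59552388]), 'eef_rot': array([-176.22657821,   89.92376744,  109.05702559]), 'ft_force': array([ 0.40185386, -0.47852528, -0.74688328]), 'moment': array([ 0.04086483, -0.02290669,  0.02257159]), 'finger_gap': 0.9980341204824762} 18.700000000000003
scene [[402.62976536883735, 0.0, 285.8546607109708], [0.0, 402.62976536883735, 196.70346054671748], [0.0, 0.0, 1.0]] [ 695.82236179 -346.44303651  750.71613519] [35.476, -0.658, 28.295] ['color', 'z_map', 'mtx', 'position', 'rotation']
side [[511.57665774793395, 0.0, 280.5400182919868], [0.0, 511.57665774793395, 208.87754226360988], [0.0, 0.0, 1.0]] [   2.71992875 1092.95123927  828.94219944] [55.306, 0.436, -155.228] ['color', 'z_map', 'mtx', 'position', 'rotation']
wrist [[295.84560133820185, 0.0, 278.7379810989067], [0.0, 295.84560133820185, 212.39086983077212], [0.0, 0.0, 1.0]] [ 251.79288707 -631.59577333  373.26470794] [-17.499, 0.077, -74.757] ['color', 'z_map', 'mtx', 'position', 'rotation']
```

View pics/scene0.png

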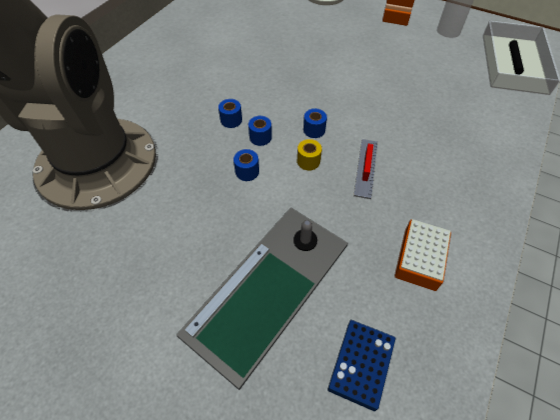

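View pics/side0.png

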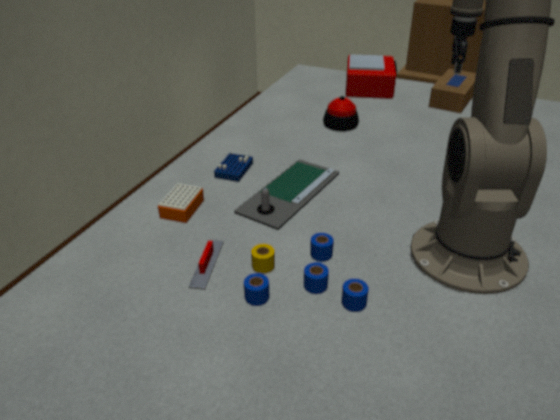

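The scene view shows four blue rolls, at px (230,113), (260,130), (315,123) and (246,165). It also shows the yellow roll (309,155), post (306,235), bar (230,290) and straightedge (367,168). The side view shows the same set. Next I compute which blue roll has the largest y.

```bash
cat >> h.py <<'E'
from scipy.spatial.transform import Rotation as Rn
def fix(s):
    a=np.array(s['rotation'])
    if a.ndim==1: s['rotation']=Rn.from_euler('xyz',a,degrees=True).as_matrix()
    return s
_l=load
def load(tag): return fix(_l(tag))
def blobs(m,amin=80):
    n,l,st,c=cv2.connectedComponentsWithStats(m.astype(np.uint8)); return [(l==i) for i in range(1,n) if st[i,4]>=amin]
def masks(s):
    h=cv2.cvtColor(s['color'],cv2.COLOR_RGB2HSV); H,S,V=[h[...,i].astype(int) for i in range(3)]
    return dict(blue=(H>105)&(H<130)&(S>130),yellow=(H>18)&(H<32)&(S>150),red=((H<5)|(H>172))&(S>170)&(V>70),green=(H>65)&(H<95)&(S>90)&(V<130))
E
python3 - <<'E'
from h import *
for t in('scene0','side0'):
    s=load(t);W=cloud(s);M=masks(s);print(t)
    for k,m in M.items():
        for b in blobs(m):
            P=W[b];P=P[~np.isnan(P[:,0])]
            if len(P)<20: continue
            zt=np.percentile(P[:,2],98); T=P[P[:,2]>zt-4]
            v,u=np.nonzero(b)
            print(k,b.sum(),'px',u.mean().round(),v.mean().round(),'topz',zt.round(1),'topmid',((T.max(0)+T.min(0))/2).round(1),'ext',np.ptp(T,axis=0).round(1))
# board corners/post
s=load('scene0');W=cloud(s)
for n,p in dict(posttop=(307,222),corn1=(292,209),corn2=(347,242),corn3=(240,384),corn4=(180,333),seA=(367,140),seB=(365,197),bar0=(265,250),bar1=(193,329)).items(): print(n,W[p[1],p[0]].round(1))
E
```

```text
scene0
blue 467 px 230.0 114.0 topz 53.2 topmid [206.5 276.   51.7] ext [54.3 57.7  4.8]
blue 479 px 314.0 124.0 topz 53.2 topmid [413.5 348.4  51.5] ext [55.  56.2  4.5]
blue 481 px 260.0 131.0 topz 53.3 topmid [305.4 259.5  52.1] ext [53.2 56.1  5.6]
blue 546 px 246.0 166.0 topz 53.2 topmid [333.4 147.2  51.9] ext [55.4 57.4  5.5]
blue 3125 px 362.0 366.0 topz 31.7 topmid [ 738.5 -130.8   30.9] ext [ 94.1 128.9   6.3]
yellow 542 px 309.0 155.0 topz 53.3 topmid [447.9 247.3  52.1] ext [55.  58.   5.6]
red 208 px 368.0 161.0 topz 43.7 topmid [579.1 295.6  42.1] ext [33.6 86.9  4.9]
green 6668 px 255.0 314.0 topz 16.3 topmid [ 530.3 -133.7   15.6] ext [139.3 225.5   6.6]
side0
blue 89 px 456.0 80.0 topz 86.1 topmid [ 197.2 -984.1   84.3] ext [34.9 94.4  4.4]
blue 446 px 233.0 167.0 topz 31.0 topmid [ 733.  -119.8   29.7] ext [ 84.4 116.1   5.4]
blue 959 px 318.0 264.0 topz 52.3 topmid [318.3 209.5  51.3] ext [ 82.2 165.4   6.1]
blue 540 px 256.0 290.0 topz 52.1 topmid [410.9 352.8  50.8] ext [52.8 55.6  5.2]
blue 561 px 354.0 296.0 topz 52.9 topmid [204.3 280.3  51.5] ext [53.6 55.2  5. ]
yellow 525 px 263.0 258.0 topz 51.8 topmid [444.9 251.3  50.9] ext [53.6 55.9  6. ]
red 1383 px 372.0 81.0 topz 111.8 topmid [ 516.5 -968.1  111.3] ext [182.8 261.    6.8]
red 383 px 341.0 107.0 topz 100.3 topmid [ 539.1 -578.7  100. ] ext [50.8 48.9  7.5]
red 167 px 205.0 256.0 topz 42.2 topmid [575.2 301.8  41.2] ext [31.  81.2  5.9]
green 1133 px 293.0 181.0 topz 15.9 topmid [ 529.6 -127.5   15.1] ext [120.2 214.1   6.5]
posttop [541.9  42.7  83.1]
corn1 [481.2  98.8  11.2]
corn2 [619.7  86.7   1. ]
corn3 [ 570.5 -258.7   14.5]
corn4 [ 429.1 -237.7   11.4]
seA [548.2 379.8   5.3]
seB [610.  211.9   4.7]
bar0 [483.3 -23.1  23.5]
bar1 [ 449.8 -222.7   24.1]
```

Candidates by y: (412,350) at px (315,123), (206,278), (305,260) and (333,147). The farthest left is the one at px (315,123), where y≈350 by both views with 70 mm margin. The crop check comes from the wrist camera above it. Now I plan the transit.

```bash
cat >> h.py <<'E'
def tool():
    s=r.sense(); return s['tool_pos'],Rn.from_euler('xyz',s['eef_rot'],degrees=True).as_matrix(),s
def goto(target,jaw=None,rel=None):
    """print tool shift (m) and turn (rad) to reach TCP target pointing down, jaw angle in deg (world, mod 180) """
    p,R,s=tool()
    print('t',s['clock'].round(2) if hasattr(s['clock'],'round') else s['clock'],'tcp',p.round(1),'F',np.round(s['ft_force'],1),'gap',round(s['finger_gap'],3))
    if jaw is None: jaw=np.degrees(np.arctan2(R[1,2],R[0,2]))
    cur=np.degrees(np.arctan2(R[1,2],R[0,2])); d=(jaw-cur+90)%180-90
    a=np.radians(cur+d); x=np.array([0,0,-1.]); z=np.array([np.cos(a),np.sin(a),0]); T=np.c_[x,np.cross(z,x),z]
    print('jaw now',cur.round(1),'shift',((R.T@(np.array(target)-p))/1000).round(4),'turn',Rn.from_matrix(R.T@T).as_rotvec().round(4))
E
python3 - <<'E'
from h import *
p,R,s=tool(); print(R.round(3))
goto([500,-450,240]); 
s=load('wrist0');print('cam in tool',R.T@(s['position']-p),(R.T@s['rotation']).round(3))
E
```

```text
[[-0.     0.965  0.264]
 [ 0.001  0.264 -0.965]
 [-1.    -0.    -0.001]]
t 0.15 tcp [ 177.9 -650.8  230.8] F [-0.2  0.  -0.6] gap 1.003
jaw now -74.7 shift [-0.0091  0.3637 -0.1088] turn [ 0.    -0.001  0.   ]
cam in tool [-142.5053832    76.35508801    0.78907026] [[ 0.     0.301 -0.954]
 [-0.001  0.954  0.301]
 [ 1.     0.001  0.001]]
```

Emit:
{"method": "step_arm", "body": {
  "commands": [
    [0.085, [0, 0.18, -0.054], [-0.55, 0, 0]],
    [0.085, [0, 0.18, -0.054], [-0.55, 0, 0]],
    [0.085, [0, 0.18, -0.054], [-0.55, 0, 0]],
    [0.085, [0, 0.18, -0.054], [-0.55, 0, 0]],
    [0.085, [0, 0.18, -0.054], [-0.55, 0, 0]]
  ]
}}

```text
clock: 0.57
tool_pos: [342.2, -548.0, 231.3]
eef_rot: [81.4, 89.9, 38.9]
ft_force: [0.7, 0.0, 0.2]
finger_gap: 0.995
```

Emit:
{"method": "step_arm", "body": {
  "commands": [
    [0.085, [0, 0.205, 0.03], [-0.4, 0, 0]],
    [0.085, [0, 0.205, 0.03], [-0.4, 0, 0]],
    [0.085, [0, 0.205, 0.03], [-0.4, 0, 0]],
    [0.085, [0, 0.205, 0.03], [-0.4, 0, 0]],
    [0.085, [0, 0.205, 0.03], [-0.4, 0, 0]]
  ]
}}

```text
clock: 0.98
tool_pos: [500.7, -421.3, 231.3]
eef_rot: [124.1, 90.0, 104.0]
ft_force: [1.0, -1.3, 0.1]
finger_gap: 0.995
```

Tracking is good; I continue the sweep.

Emit:
{"method": "step_arm", "body": {
  "commands": [
    [0.085, [0, 0.205, 0.03], [-0.35, 0, 0]],
    [0.085, [0, 0.205, 0.03], [-0.35, 0, 0]],
    [0.085, [0, 0.205, 0.03], [-0.35, 0, 0]],
    [0.085, [0, 0.205, 0.03], [-0.35, 0, 0]],
    [0.085, [0, 0.205, 0.03], [-0.35, 0, 0]]
  ]
}}

```text
clock: 1.4
tool_pos: [599.3, -239.0, 231.2]
eef_rot: [137.6, 90.0, 137.4]
ft_force: [1.2, -1.1, -1.2]
finger_gap: 0.997
```

Emit:
{"method": "step_arm", "body": {
  "commands": [
    [0.085, [0, 0.2, 0.02], [-0.17, 0, 0]],
    [0.085, [0, 0.2, 0.02], [-0.17, 0, 0]],
    [0.085, [0, 0.2, 0.02], [-0.17, 0, 0]],
    [0.085, [0, 0.2, 0.02], [-0.17, 0, 0]],
    [0.085, [0, 0.2, 0.02], [-0.17, 0, 0]]
  ]
}}

```text
clock: 1.82
tool_pos: [619.4, -37.7, 231.3]
eef_rot: [95.3, 90.0, 104.8]
ft_force: [0.6, 0.3, -0.9]
finger_gap: 0.995
```

Emit:
{"method": "step_arm", "body": {
  "commands": [
    [0.085, [0, 0.2, 0.0], [-0.17, 0, 0]],
    [0.085, [0, 0.2, 0.0], [-0.17, 0, 0]],
    [0.085, [0, 0.2, 0.0], [-0.17, 0, 0]],
    [0.085, [0, 0.2, 0.0], [-0.17, 0, 0]],
    [0.085, [0, 0.2, 0.0], [-0.17, 0, 0]]
  ]
}}

```text
clock: 2.23
tool_pos: [585.5, 159.5, 231.4]
eef_rot: [82.7, 90.0, 102.0]
ft_force: [0.9, -0.2, 0.4]
finger_gap: 0.992
```

```bash
python3 -c "
from h import *
print(r.sense()['q'].round(1)); snap('wrist','w1'); goto([410,350,160],20)"
```

```text
[  4.7  21.2 -33.   99.4  12.7  63.1 -13. ]
t 2.2833 tcp [583.8 166.4 231.7] F [-3.2  7.4 -0.9] gap 0.998
jaw now 19.7 shift [ 0.0725  0.2312 -0.1019] turn [-0.0058  0.001  -0.0036]
```

Emit:
{"method": "step_arm", "body": {
  "commands": [
    [0.085, [0.0, 0.231, -0.102], [-0.005, 0, 0]],
    [0.085, [0.02, 0.231, -0.102], [-0.005, 0, 0]],
    [0.085, [0.05, 0.231, -0.102], [-0.005, 0, 0]],
    [0.085, [0.07, 0.231, -0.102], [-0.005, 0, 0]],
    [0.085, [0.07, 0.231, -0.102], [-0.005, 0, 0]]
  ]
}}

```text
clock: 2.7
tool_pos: [448.8, 303.3, 183.6]
eef_rot: [-2.5, 89.9, 17.0]
ft_force: [1.1, 0.3, 0.6]
finger_gap: 0.994
```

Emit:
{"method": "step_arm", "body": {
  "commands": [
    [0.085, [0.006, 0.025, -0.01], [0, 0, 0]],
    [0.085, [0.006, 0.025, -0.01], [0, 0, 0]],
    [0.085, [0.006, 0.025, -0.01], [0, 0, 0]]
  ]
}}

```text
clock: 2.95
tool_pos: [431.0, 323.7, 177.4]
eef_rot: [178.6, 90.0, -161.7]
ft_force: [1.4, 0.2, -0.2]
finger_gap: 0.997
```

```bash
python3 -c "
from h import *
print(r.sense()['q'].round(1)); s=fix(snap('wrist','w2')); goto([410,350,12],20);W=cloud(s)
M=masks(s)
for k in('blue','yellow','red'):
  for b in blobs(M[k],300):
    v,u=np.nonzero(b);P=W[b];P=P[P[:,2]>40] if k!='red' else P[P[:,2]>35]
    if len(P)<20: continue
    print(k,u.mean().round(),v.mean().round(),((P.max(0)+P.min(0))/2).round(1),np.ptp(P,axis=0).round(1),np.percentile(P[:,2],[50,95]).round(1))
"
```

```text
[-11.8  19.1 -38.2 110.7  14.3  54.9 -37.1]
t 3.0 tcp [432.2 322.7 177.7] F [ 0.9 -0.5 -0.2] gap 0.994
jaw now 19.6 shift [ 0.1657  0.0332 -0.0117] turn [-0.0075 -0.0003  0.0002]
blue 50.0 165.0 [207.3 277.6  46.2] [57.2 56.3 12.3] [49.9 51.2]
blue 271.0 169.0 [413.6 350.3  46.3] [55.6 56.4 12.3] [50.  51.1]
blue 145.0 213.0 [306.2 261.   46.2] [56.3 56.4 12.2] [49.9 51.1]
blue 136.0 297.0 [342.6 232.3 137.3] [ 71.5 173.2 194.6] [ 50.1 232. ]
yellow 271.0 265.0 [447.7 248.6  46.1] [54.9 55.7 12.1] [49.8 51. ]
red 401.0 250.0 [533.3 315.8 119. ] [108.   64.9 168. ] [39.7 41. ]
```

View pics/w2.png

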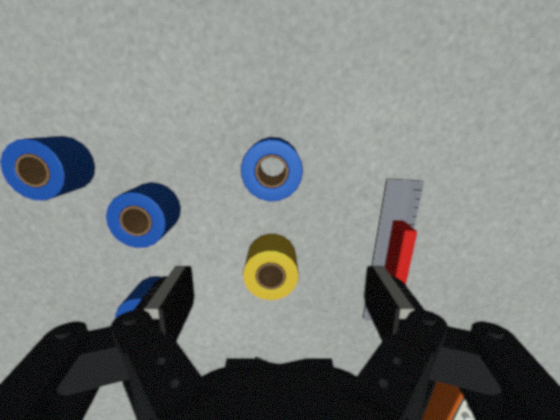

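The view shows the chosen roll at px (271,169), with its bore open right through. The yellow roll is at (271,265), the straightedge's red grip at (402,250), and the other blue rolls are to the left. The top is measured at 50 mm and the centre at (413.6,350.3), in agreement across three views. I go down on it.

Emit:
{"method": "step_arm", "body": {
  "commands": [
    [0.085, [0.03, 0.032, -0.008], [0, 0, 0]],
    [0.085, [0.06, 0.032, -0.008], [0, 0, 0]],
    [0.085, [0.09, 0.032, -0.008], [0, 0, 0]],
    [0.085, [0.1, 0.032, -0.008], [0, 0, 0]],
    [0.085, [0.1, 0.032, -0.008], [0, 0, 0]]
  ]
}}

```text
clock: 3.42
tool_pos: [413.9, 348.4, 75.8]
eef_rot: [-158.2, 89.8, -138.7]
ft_force: [0.1, 0.0, 0.3]
finger_gap: 0.995
```

```bash
python3 -c "
from h import *
goto([413.6,350.3,11])"
```

```text
t 3.4167 tcp [413.9 348.4  75.8] F [0.1 0.  0.3] gap 0.995
jaw now 19.4 shift [0.0648 0.002  0.0006] turn [ 0.     -0.0036  0.0014]
```

Emit:
{"method": "step_arm", "body": {
  "commands": [
    [0.085, [0.025, 0.001, 0], [0, 0, 0]],
    [0.085, [0.045, 0.001, 0], [0, 0, 0]],
    [0.085, [0.06, 0.001, 0], [0, -0.003, 0]],
    [0.085, [0.064, 0.001, 0], [0, -0.003, 0]],
    [0.085, [0.064, 0.001, 0], [0, -0.003, 0]]
  ],
  "grip_force": 40
}}

```text
clock: 3.83
tool_pos: [414.4, 350.9, 14.4]
eef_rot: [-4.2, 89.8, 15.2]
ft_force: [-0.4, 0.3, 0.6]
finger_gap: 1.0
```

Emit:
{"method": "step_arm", "body": {
  "commands": [
    [0.03, [0, 0, 0], [0, 0, 0]],
    [0.03, [0, 0, 0], [0, 0, 0]],
    [0.03, [0, 0, 0], [0, 0, 0]],
    [0.03, [0, 0, 0], [0, 0, 0]],
    [0.03, [0, 0, 0], [0, 0, 0]]
  ],
  "grip_force": 40
}}

```text
clock: 4.25
tool_pos: [414.6, 351.6, 15.5]
eef_rot: [1.5, 89.7, 21.0]
ft_force: [-1.3, -3.2, 14.4]
finger_gap: 0.667
```

Emit:
{"method": "step_arm", "body": {
  "commands": [
    [0.03, [0, 0, 0], [0, 0, 0]],
    [0.03, [0, 0, 0], [0, 0, 0]],
    [0.03, [0, 0, 0], [0, 0, 0]],
    [0.03, [0, 0, 0], [0, 0, 0]],
    [0.03, [0, 0, 0], [0, 0, 0]]
  ]
}}

```text
clock: 4.67
tool_pos: [414.6, 351.5, 15.5]
eef_rot: [0.9, 89.7, 20.5]
ft_force: [-0.9, -3.2, 14.0]
finger_gap: 0.663
```

```bash
python3 -c "
from h import *
goto([413.6,350.3,11])"
```

```text
t 4.6667 tcp [414.6 351.5  15.5] F [-0.9 -3.2 14. ] gap 0.663
jaw now 19.5 shift [ 0.0045 -0.0009 -0.0013] turn [ 0.      0.0053 -0.0001]
```

Gripped (gap 0.663, about 57 mm). Lifting.

Emit:
{"method": "step_arm", "body": {
  "commands": [
    [0.03, [-0.02, 0, 0], [0, 0, 0]],
    [0.03, [-0.05, 0, 0], [0, 0, 0]],
    [0.03, [-0.08, 0, 0], [0, 0, 0]],
    [0.03, [-0.11, 0, 0], [0, 0.004, 0]],
    [0.03, [-0.13, 0, 0], [0, 0.004, 0]]
  ]
}}

```text
clock: 5.08
tool_pos: [413.8, 351.7, 147.4]
eef_rot: [30.5, 89.9, 50.1]
ft_force: [-0.1, 0.7, -1.4]
finger_gap: 0.665
```

Emit:
{"method": "step_arm", "body": {
  "commands": [
    [0.03, [-0.005, 0, 0], [0, 0, 0]],
    [0.03, [-0.005, 0, 0], [0, 0, 0]]
  ]
}}

```text
clock: 5.25
tool_pos: [414.1, 351.4, 150.9]
eef_rot: [12.7, 89.8, 32.2]
ft_force: [0.3, 0.2, -1.6]
finger_gap: 0.664
```

```bash
python3 -c "
from h import *
s=fix(snap('wrist','w3')); goto([542,43,145],5);W=cloud(s);p,R,_=tool()
b=max(blobs(masks(s)['blue']&(W[...,2]>110)),key=lambda b:b.sum())
P=W[b];z=np.nanpercentile(P[:,2],95);print('z95',z);T=P[P[:,2]>z-4];c=(np.nanmax(T,0)+np.nanmin(T,0))/2;print(c,np.ptp(T,axis=0),'in tool',R.T@(c-p))
sc=snap('scene','s1')
"
```

```text
t 5.3 tcp [413.6 350.9 149.3] F [-0.6  0.7 -2. ] gap 0.666
jaw now 19.5 shift [ 0.0043 -0.3331  0.0182] turn [ 2.531e-01  6.000e-04 -1.000e-04]
z95 185.93716948766408
[414.07232586 350.16600061 185.13056933] [58.58413394 58.11069609  6.3456401 ] in tool [-35.80511685  -0.80685126   0.21867596]
```

View pics/w3.png

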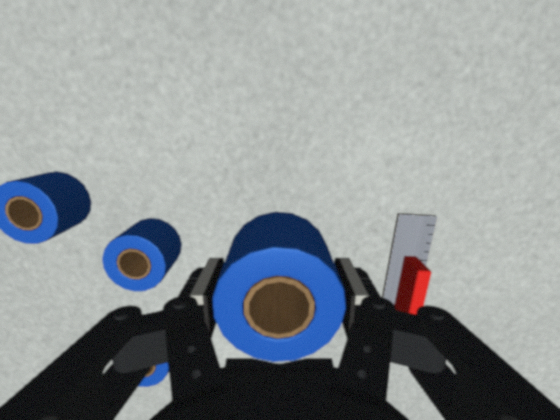

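The roll is held in the jaws (px 280,305), its top 36 mm behind the TCP so its bottom is about 14 mm beyond it, with its axis within 1 mm of the tool axis. I carry it past the post so the camera sees the post.

Emit:
{"method": "step_arm", "body": {
  "commands": [
    [0.03, [0, -0.02, 0], [0, 0, 0]],
    [0.03, [0, -0.055, 0], [0, 0, 0]],
    [0.03, [0, -0.095, 0], [0, 0, 0]],
    [0.03, [0, -0.135, -0.002], [0, 0, 0]],
    [0.03, [0, -0.175, -0.003], [0.06, 0, 0]]
  ]
}}

```text
clock: 5.77
tool_pos: [468.2, 183.1, 147.3]
eef_rot: [179.1, 89.8, -164.7]
ft_force: [1.9, 0.4, -1.4]
finger_gap: 0.669
```

Emit:
{"method": "step_arm", "body": {
  "commands": [
    [0.03, [0, -0.04, 0], [0.05, 0, 0]],
    [0.03, [0, -0.08, 0], [0.1, 0, 0]],
    [0.03, [0, -0.12, 0], [0.15, 0, 0]],
    [0.03, [0, -0.16, 0], [0.19, 0, 0]],
    [0.03, [0, -0.185, 0], [0.19, 0, 0]]
  ]
}}

```text
clock: 6.18
tool_pos: [519.9, 2.9, 147.3]
eef_rot: [-162.0, 89.8, -157.1]
ft_force: [1.1, 0.9, -1.4]
finger_gap: 0.67
```

```bash
python3 -c "
from h import *
goto([545,-35,150],5)"
```

```text
t 6.1833 tcp [519.9   2.9 147.3] F [ 1.1  0.9 -1.4] gap 0.67
jaw now 4.9 shift [-0.0028 -0.0399  0.0218] turn [-0.0022 -0.0033  0.0011]
```

Emit:
{"method": "step_arm", "body": {
  "commands": [
    [0.03, [-0.001, -0.02, 0.012], [0, 0, 0]],
    [0.03, [-0.003, -0.04, 0.022], [0, -0.003, 0]],
    [0.03, [-0.003, -0.04, 0.022], [0, -0.003, 0]],
    [0.03, [-0.003, -0.04, 0.022], [0, -0.003, 0]]
  ]
}}

```text
clock: 6.52
tool_pos: [545.3, -31.5, 150.2]
eef_rot: [134.3, 90.0, 139.4]
ft_force: [-1.1, -0.3, -1.0]
finger_gap: 0.661
```

```bash
python3 -c "
from h import *
s=fix(snap('wrist','w4'));goto([542,43,105],5);W=cloud(s)
print('blocked under roll? post pts')
d=np.hypot(W[...,0]-542,W[...,1]-43)
b=(d<35)&(W[...,2]>50)&(W[...,2]<100)
P=W[b];print(b.sum(),P.min(0).round(1),P.max(0).round(1))
for z0,z1 in((50,60),(60,70),(70,78),(79,90)):
  Q=P[(P[:,2]>z0)&(P[:,2]<z1)]
  if len(Q)>3: print(z0,len(Q),Q.mean(0).round(1),((Q.min(0)+Q.max(0))/2).round(1),np.ptp(Q,axis=0).round(1))
v,u=np.nonzero(b);print(u.min(),u.max(),v.min(),v.max())
"
```

```text
t 6.5667 tcp [544.9 -30.4 150.4] F [ 0.8 -0.2 -0.8] gap 0.667
jaw now 5.2 shift [0.0454 0.0733 0.0038] turn [ 0.0033 -0.0002 -0.0005]
blocked under roll? post pts
720 [532.   30.4  67.8] [553.3  51.7  83.7]
60 29 [542.1  42.   69.2] [542.6  41.1  68.9] [21.3 21.3  2.2]
70 257 [542.1  41.9  74.8] [542.6  41.4  74. ] [21.2 20.3  8. ]
79 359 [542.5  41.4  81.2] [542.   41.5  81.4] [15.2 16.7  4.7]
270 299 109 139
```

View pics/w4.png

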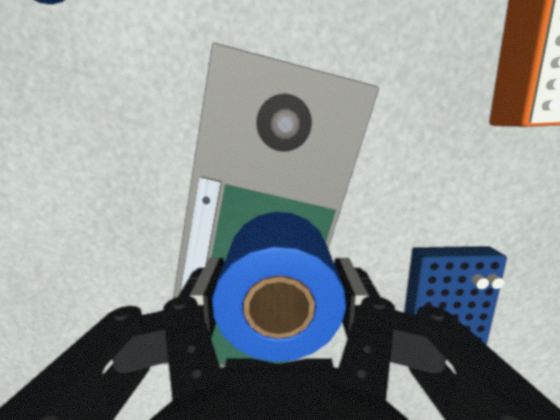

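The post is at px (285,124) with its foot disc around it; the top measures 83 mm (text 82). The axis is about (542.3,41.4). I check this against the foot disc, and measure the bar's direction in the same image.

```bash
python3 -c "
from h import *
s=load('w4');g=cv2.cvtColor(s['color'],cv2.COLOR_RGB2GRAY);roi=np.zeros_like(g);roi[85:160,245:325]=1
m=((g<85)&(roi>0)).astype(np.uint8)
c=max(cv2.findContours(m,0,1)[0],key=cv2.contourArea);e=cv2.fitEllipse(c);print('foot',e,onplane(s,e[0],17).round(1))
m=((masks(s)['blue'])&(cloud(s)[...,2]>110)).astype(np.uint8)
# ring of roll bore
h=cv2.cvtColor(s['color'],cv2.COLOR_RGB2HSV)
bo=((h[...,0]<25)&(h[...,1]>60)).astype(np.uint8);bo[:260]=0;bo[:,:220]=0;bo[:,340:]=0;bo[345:]=0
c=max(cv2.findContours(bo,0,1)[0],key=cv2.contourArea);e=cv2.fitEllipse(c);p,R,_=tool();q=onplane(s,e[0],p[2]+36)[0];print('core',e,q.round(1),'tool',(R.T@(q-p)).round(1))
"
```

```text
foot ((283.61236572265625, 122.25051879882812), (52.954776763916016, 55.55281066894531), 2.2473154067993164) [[542.7  42.   17. ]]
core ((278.61328125, 306.5120849609375), (59.398643493652344, 69.44917297363281), 89.82745361328125) [544.9 -30.5 186.4] tool [-36.   -0.1  -0.1]
```

Emit:
{"method": "step_arm", "body": {
  "commands": [
    [0.03, [0, 0.03, 0.002], [0, 0, 0]],
    [0.03, [0, 0.06, 0.004], [0, 0, 0]],
    [0.03, [0.01, 0.072, 0.004], [0, 0, 0]],
    [0.03, [0.04, 0.072, 0.004], [0, 0, 0]],
    [0.03, [0.045, 0.072, 0.004], [0, 0, 0]]
  ]
}}

```text
clock: 6.98
tool_pos: [540.6, 43.3, 103.2]
eef_rot: [174.2, 89.9, 179.6]
ft_force: [-2.0, -1.1, -2.1]
finger_gap: 0.662
```

Emit:
{"method": "step_arm", "body": {
  "commands": [
    [0.03, [0, 0, 0], [0, 0, 0]],
    [0.03, [0, 0, 0], [0, 0, 0]]
  ]
}}

```text
clock: 7.15
tool_pos: [542.9, 41.6, 106.8]
eef_rot: [-12.3, 90.0, -7.1]
ft_force: [0.9, -0.2, 0.1]
finger_gap: 0.661
```

```bash
python3 -c "
from h import *
goto([542.5,41.8,32]); p,R,_=tool(); print(R.round(4)); s=fix(snap('wrist','w5'));snap('side','d5');snap('scene','s5')
g=s['color'][230:400,180:380,::-1];cv2.imwrite('pics/w5c.png',cv2.resize(g,None,fx=3,fy=3))
"
```

```text
t 7.15 tcp [542.9  41.6 106.8] F [ 0.9 -0.2  0.1] gap 0.661
jaw now 5.2 shift [ 0.0748  0.0002 -0.0004] turn [-0.      0.0008  0.0002]
[[ 8.000e-04 -9.110e-02  9.958e-01]
 [-1.000e-04  9.958e-01  9.110e-02]
 [-1.000e+00 -2.000e-04  8.000e-04]]
```

View pics/w5c.png

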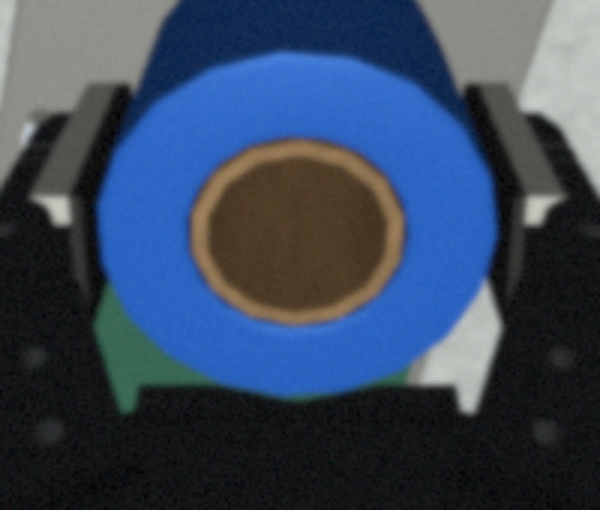

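The bore is over the post axis; the post itself is hidden by the bore wall. I lower in gentle steps, watching force.

Emit:
{"method": "step_arm", "body": {
  "commands": [
    [0.03, [0.006, 0, 0], [0, 0, 0]],
    [0.03, [0.012, 0, 0], [0, 0, 0]],
    [0.03, [0.018, 0, 0], [0, 0, 0]],
    [0.03, [0.024, 0, 0], [0, 0, 0]],
    [0.03, [0.03, 0, 0], [0, 0, 0]]
  ]
}}

```text
clock: 7.72
tool_pos: [543.2, 41.5, 76.0]
eef_rot: [-5.4, 89.9, -0.2]
ft_force: [0.8, 0.1, -1.3]
finger_gap: 0.665
```

```bash
python3 -c "
from h import *
goto([542.5,41.8,32])"
```

```text
t 7.7167 tcp [543.2  41.5  76. ] F [ 0.8  0.1 -1.3] gap 0.665
jaw now 5.2 shift [ 0.044   0.0004 -0.0007] turn [-0.      0.0017  0.0002]
```

Threaded with no contact force (bottom at about z 62, below the post top). Continuing down.

Emit:
{"method": "step_arm", "body": {
  "commands": [
    [0.03, [0.008, 0, 0], [0, 0, 0]],
    [0.03, [0.016, 0, 0], [0, 0, 0]],
    [0.03, [0.024, 0, 0], [0, 0, 0]],
    [0.03, [0.032, 0, 0], [0, 0, 0]],
    [0.03, [0.038, 0, 0], [0, 0, 0]]
  ]
}}

```text
clock: 8.13
tool_pos: [543.1, 41.5, 37.6]
eef_rot: [-7.0, 89.9, -1.8]
ft_force: [-0.2, -0.2, -1.2]
finger_gap: 0.666
```

Emit:
{"method": "step_arm", "body": {
  "commands": [
    [0.03, [0.002, 0, 0], [0, 0, 0]],
    [0.03, [0.004, 0, 0], [0, 0, 0]],
    [0.03, [0.006, 0, 0], [0, 0, 0]],
    [0.03, [0.008, 0, 0], [0, 0, 0]]
  ]
}}

```text
clock: 8.47
tool_pos: [543.7, 41.6, 32.2]
eef_rot: [-23.7, 89.8, -18.5]
ft_force: [-28.3, -0.8, 63.0]
finger_gap: 0.664
```

Contact at TCP z 32, the expected seat height. I relieve the push and check before releasing.

Emit:
{"method": "step_arm", "body": {
  "commands": [
    [0.03, [-0.002, 0, 0], [0, 0, 0]],
    [0.03, [-0.002, 0, 0], [0, 0, 0]]
  ]
}}

```text
clock: 8.63
tool_pos: [544.0, 41.7, 33.5]
eef_rot: [-5.8, 89.8, -0.5]
ft_force: [0.2, -0.4, -0.9]
finger_gap: 0.661
```

```bash
python3 -c "
from h import *
goto([542.5,41.8,32]);s=fix(snap('wrist','w6'));W=cloud(s)
b=max(blobs(masks(s)['blue']&(np.hypot(W[...,0]-543,W[...,1]-42)<35)),key=lambda b:b.sum())
P=W[b];z=np.nanpercentile(P[:,2],95);T=P[P[:,2]>z-3];print('top z',np.median(T[:,2]),(T.max(0)+T.min(0))/2, np.ptp(T,axis=0))
A=np.c_[T[:,:2],np.ones(len(T))];print('slope',np.linalg.lstsq(A,T[:,2],rcond=None)[0][:2])"
```

```text
t 8.6333 tcp [544.   41.7  33.5] F [ 0.2 -0.4 -0.9] gap 0.661
jaw now 5.2 shift [ 0.0015  0.0003 -0.0014] turn [-0.      0.0034  0.0003]
top z 67.92461788234299 [543.68382469  40.55546056  87.11017918] [58.04144998 57.61139813 42.64064642]
slope [ 0.0006545  -0.00095335]
```

Emit:
{"method": "step_arm", "body": {
  "commands": [
    [0.03, [0.001, 0, 0], [0, 0, 0]],
    [0.062, [0.001, 0, 0], [0, 0, 0]],
    [0.072, [0.001, 0, 0], [0, 0, 0]],
    [0.085, [0.001, 0, 0], [0, 0, 0]],
    [0.085, [0.001, 0, 0], [0, 0, 0]]
  ]
}}

```text
clock: 9.1
tool_pos: [543.4, 41.6, 31.6]
eef_rot: [-3.7, 89.9, 1.5]
ft_force: [0.2, -0.2, -0.3]
finger_gap: 0.99
```

Emit:
{"method": "step_arm", "body": {
  "commands": [
    [0.085, [0, 0, 0], [0, 0, 0]],
    [0.085, [0, 0, 0], [0, 0, 0]],
    [0.085, [-0.01, 0, 0], [0, 0, 0]],
    [0.085, [-0.03, 0, 0], [0, 0, 0]],
    [0.085, [-0.055, 0, 0], [0, 0, 0]]
  ]
}}

```text
clock: 9.52
tool_pos: [542.4, 41.7, 86.9]
eef_rot: [156.2, 90.0, 161.5]
ft_force: [-0.1, 0.6, -0.3]
finger_gap: 0.996
```

Emit:
{"method": "step_arm", "body": {
  "commands": [
    [0.085, [-0.04, -0.01, 0], [0, 0, 0]],
    [0.085, [-0.08, -0.03, 0], [0, 0, 0]],
    [0.085, [-0.1, -0.06, 0], [0, 0, 0]],
    [0.085, [-0.1, -0.09, 0], [0, 0, 0]],
    [0.085, [-0.1, -0.1, 0], [0, 0, 0]]
  ]
}}

```text
clock: 9.93
tool_pos: [553.0, -62.7, 189.2]
eef_rot: [-26.1, 89.7, -21.2]
ft_force: [0.3, -1.4, -0.7]
finger_gap: 0.991
```

```bash
python3 -c "
from h import *
goto([579,296,150],20);s=fix(snap('wrist','w7'));W=cloud(s)
b=max(blobs(masks(s)['blue']&(np.hypot(W[...,0]-543,W[...,1]-42)<35)),key=lambda b:b.sum())
P=W[b];z=np.nanpercentile(P[:,2],90);T=P[abs(P[:,2]-z)<3];print('top z',np.median(T[:,2]),(T.max(0)+T.min(0))/2, np.ptp(T,axis=0))
A=np.c_[T[:,:2],np.ones(len(T))];print('slope',np.linalg.lstsq(A,T[:,2],rcond=None)[0][:2])"
```

```text
t 9.9333 tcp [553.  -62.7 189.2] F [ 0.3 -1.4 -0.7] gap 0.991
jaw now 5.0 shift [0.0386 0.3551 0.0568] turn [-0.2622  0.0048  0.0032]
top z 67.00367078013335 [543.45740405  39.72050437  67.15046819] [55.85744211 55.97956655  4.40390976]
slope [-0.00045643  0.00029881]
```

View pics/w7.png

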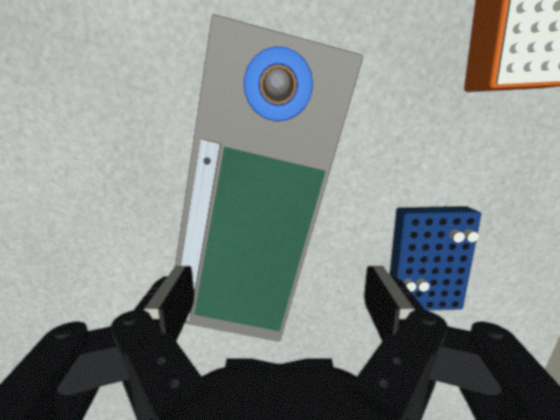

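The roll sits home: its top is at 67.0 mm (17+50), it is level, and it is concentric with the post at px (278,84). Now I measure the bar from this view.

```bash
cat > bar.py <<'E'
from h import *
def bar(s,vmax=262):
    h=cv2.cvtColor(s['color'],cv2.COLOR_RGB2HSV);W=cloud(s)
    c=np.array([468,-120]);m=((h[...,2]>165)&(h[...,1]<60)&(W[...,2]>16)&(W[...,2]<28)&(np.hypot(W[...,0]-c[0],W[...,1]-c[1])<140)&(W[...,0]<530)).astype(np.uint8)
    m[vmax:]=0
    m=max(blobs(m),key=lambda b:b.sum());v,u=np.nonzero(m)
    rows=np.arange(v.min()+4,v.max()-3); L=[(u[v==k].min()-.5,k) for k in rows];Rr=[(u[v==k].max()+.5,k) for k in rows]
    out=[]
    for nm,E in(('outer',L),('inner',Rr)):
        q=onplane(s,E,22)[:,:2]; l=cv2.fitLine(q.astype(np.float32),cv2.DIST_HUBER,0,.01,.01).ravel(); d=l[:2]*np.sign(l[1]);print(nm,'ang',np.degrees(np.arctan2(d[1],d[0])).round(2),'x at y=-120',(l[2]+(-120-l[3])*d[0]/d[1]).round(1)); out.append((d,l[2:]))
    print('z',np.nanmedian(W[m][:,2]),'px',u.min(),u.max(),v.min(),v.max(),'ends',onplane(s,[(u[v==v.min()].mean(),v.min()),(u[v==v.max()].mean(),v.max())],22).round(1).tolist())
E
python3 - <<'E'
from bar import *
s=load('w7');bar(s)
m=masks(s)['green'];b=max(blobs(m),key=lambda b:b.sum());c=max(cv2.findContours(b.astype(np.uint8),0,1)[0],key=cv2.contourArea)
q=onplane(s,c[:,0],12)[:,:2].astype(np.float32);rc=cv2.minAreaRect(q);print('mat',rc,cv2.boxPoints(rc).round(1).tolist(),np.nanmedian(cloud(s)[b][:,2]))
g=s['color'].astype(int);gray=(np.ptp(g,axis=2)<22)&(g.mean(2)>95)&(g.mean(2)<150);W=cloud(s)
E
```

```text
outer ang 81.51 x at y=-120 452.9
inner ang 81.66 x at y=-120 473.1
z 22.05888772373038 px 182 218 140 261 ends [[471.3, -14.1, 22.0], [458.1, -152.0, 22.0]]
mat ((530.56689453125, -133.74383544921875), (212.5194854736328, 109.43778228759766), 81.51898193359375) [[460.79998779296875, -230.8000030517578], [569.0, -246.89999389648438], [600.4000244140625, -36.70000076293945], [492.1000061035156, -20.600000381469727]] 12.535671008685426
```

The bar's inner face runs at 81.6° through (473.1,-120); its centre is about (472.4,-124.5), its width 20 mm and its top z 22. All match the given sizes. Off to the straightedge.

Emit:
{"method": "step_arm", "body": {
  "commands": [
    [0.085, [0, 0.04, 0.006], [-0.05, 0, 0]],
    [0.085, [0, 0.08, 0.012], [-0.1, 0, 0]],
    [0.085, [0, 0.12, 0.02], [-0.15, 0, 0]],
    [0.085, [0, 0.16, 0.026], [-0.2, 0, 0]],
    [0.085, [0, 0.2, 0.033], [-0.25, 0, 0]]
  ]
}}

```text
clock: 10.4
tool_pos: [566.2, 146.6, 187.1]
eef_rot: [-15.5, 89.9, 4.2]
ft_force: [1.8, 0.0, -0.4]
finger_gap: 0.997
```

```bash
python3 -c "
from h import *
goto([575,270,160],20)"
```

```text
t 10.4 tcp [566.2 146.6 187.1] F [ 1.8  0.  -0.4] gap 0.997
jaw now 19.7 shift [0.0272 0.1133 0.0499] turn [-0.0055  0.0018  0.0005]
```

Emit:
{"method": "step_arm", "body": {
  "commands": [
    [0.085, [0.007, 0.035, 0.015], [0, 0, 0]],
    [0.085, [0.015, 0.07, 0.03], [0, 0, 0]],
    [0.085, [0.02, 0.1, 0.042], [0, 0, 0]],
    [0.085, [0.027, 0.11, 0.048], [0, 0, 0]],
    [0.085, [0.027, 0.11, 0.048], [0, 0, 0]]
  ]
}}

```text
clock: 10.82
tool_pos: [573.6, 268.2, 158.6]
eef_rot: [79.3, 89.9, 99.2]
ft_force: [-0.9, -0.6, -0.9]
finger_gap: 0.995
```

```bash
python3 -c "
from h import *
s=fix(snap('wrist','w8'));W=cloud(s);p,R,_=tool()
h=cv2.cvtColor(s['color'],cv2.COLOR_RGB2HSV)
b=((h[...,0]<6)|(h[...,0]>172))&(h[...,1]>170)&(W[...,2]>36)&(W[...,2]<45)
b=max(blobs(b),key=lambda b:b.sum());v,u=np.nonzero(b);P=W[b]
rc=cv2.minAreaRect(P[:,:2].astype(np.float32));print('grip top',rc,np.median(P[:,2]),'px',u.mean(),v.mean(),v.min(),v.max());print(cv2.boxPoints(rc).round(1).tolist())
goto([rc[0][0],rc[0][1],14],20)
"
```

```text
grip top ((578.6608276367188, 296.8077392578125), (12.81749439239502, 87.63080596923828), 16.234756469726562) 39.908149216266565 px 295.83503649635037 175.85985401459854 128 225
[[560.2999877929688, 337.1000061035156], [584.7999877929688, 252.89999389648438], [597.0999755859375, 256.5], [572.5999755859375, 340.70001220703125]]
t 10.8667 tcp [574.1 265.8 159. ] F [ 0.1 -0.6 -0.7] gap 0.997
jaw now 19.7 shift [0.145  0.0276 0.0147] turn [-0.0049  0.0001 -0.0002]
```

View pics/w8.png

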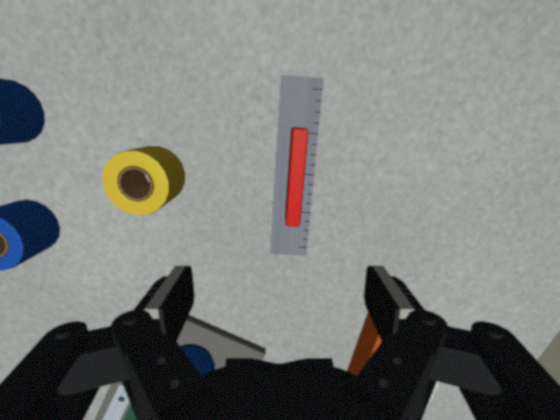

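The red grip is at px (296,176), with its top at 39.9 mm. Its centre is (578.7,296.8) and its direction 106.2°, so the jaw angle is 16.2°. Descending and gripping.

Emit:
{"method": "step_arm", "body": {
  "commands": [
    [0.085, [0.03, 0.0276, 0.0147], [0.061, 0, 0]],
    [0.085, [0.06, 0.0276, 0.0147], [0.061, 0, 0]],
    [0.085, [0.09, 0.0276, 0.0147], [0.061, 0, 0]],
    [0.085, [0.12, 0.0276, 0.0147], [0.061, 0, 0]],
    [0.085, [0.14, 0.0276, 0.0147], [0.061, 0, 0]]
  ]
}}

```text
clock: 11.28
tool_pos: [579.6, 292.8, 17.5]
eef_rot: [-103.7, 89.9, -87.7]
ft_force: [0.0, 0.2, 0.1]
finger_gap: 0.995
```

Emit:
{"method": "step_arm", "body": {
  "commands": [
    [0.085, [0, 0, 0], [0, 0, 0]],
    [0.03, [0, 0, 0], [0, 0, 0]],
    [0.02, [0, 0, 0], [0, 0, 0]]
  ],
  "grip_force": 60
}}

```text
clock: 11.53
tool_pos: [581.2, 294.7, 21.5]
eef_rot: [-5.6, 89.8, 10.3]
ft_force: [0.9, 0.5, 0.9]
finger_gap: 0.741
```

```bash
python3 -c "
from h import *
goto([578.7,296.8,14],16.2)"
```

```text
t 11.5333 tcp [581.2 294.7  21.5] F [0.9 0.5 0.9] gap 0.741
jaw now 16.0 shift [ 0.0075  0.0027 -0.0018] turn [-0.0036  0.0035  0.0004]
```

Emit:
{"method": "step_arm", "body": {
  "commands": [
    [0.06, [0.006, 0.002, -0.001], [0, 0, 0]],
    [0.06, [0.006, 0.002, -0.001], [0, 0.0035, 0]],
    [0.03, [0.006, 0.002, -0.001], [0, 0.0035, 0]],
    [0.0, [0.006, 0.002, -0.001], [0, 0.0035, 0]],
    [0.0, [0.006, 0.002, -0.001], [0, 0.0035, 0]]
  ]
}}

```text
clock: 11.95
tool_pos: [579.1, 296.5, 14.3]
eef_rot: [-151.4, 89.9, -135.4]
ft_force: [1.0, 0.8, -0.1]
finger_gap: 0.287
```

Emit:
{"method": "step_arm", "body": {
  "commands": [
    [0.0, [0, 0, 0], [0, 0, 0]],
    [0.0, [0, 0, 0], [0, 0, 0]],
    [0.0, [0, 0, 0], [0, 0, 0]],
    [0.0, [0, 0, 0], [0, 0, 0]],
    [0.0, [0, 0, 0], [0, 0, 0]]
  ]
}}

```text
clock: 12.37
tool_pos: [579.1, 296.5, 14.3]
eef_rot: [-147.8, 89.9, -131.8]
ft_force: [-1.2, -1.0, 5.5]
finger_gap: 0.152
```

Emit:
{"method": "step_arm", "body": {
  "commands": [
    [0.0, [0, 0, 0], [0, 0, 0]],
    [0.0, [0, 0, 0], [0, 0, 0]],
    [0.0, [0, 0, 0], [0, 0, 0]],
    [0.0, [0, 0, 0], [0, 0, 0]],
    [0.0, [0, 0, 0], [0, 0, 0]]
  ]
}}

```text
clock: 12.78
tool_pos: [579.1, 296.5, 14.3]
eef_rot: [-149.0, 89.9, -133.0]
ft_force: [-0.8, -0.9, 5.8]
finger_gap: 0.151
```

```bash
python3 -c "
from h import *
goto([578.7,296.8,14],16.2)"
```

```text
t 12.7833 tcp [579.1 296.5  14.3] F [-0.8 -0.9  5.8] gap 0.151
jaw now 16.0 shift [ 0.0003  0.0003 -0.0003] turn [-0.0028 -0.0009  0.0006]
```

Gripped (gap 13 mm). Lift and carry.

Emit:
{"method": "step_arm", "body": {
  "commands": [
    [0.0, [-0.015, 0, 0], [0, 0, 0]],
    [0.0, [-0.04, 0, 0], [0, 0, 0]],
    [0.0, [-0.075, 0, 0], [0, 0, 0]],
    [0.0, [-0.11, 0, 0], [0, 0, 0]],
    [0.0, [-0.13, 0, 0], [0, 0, 0]]
  ]
}}

```text
clock: 13.2
tool_pos: [579.6, 297.4, 148.5]
eef_rot: [12.5, 89.9, 28.6]
ft_force: [0.9, 1.0, -1.9]
finger_gap: 0.154
```

Emit:
{"method": "step_arm", "body": {
  "commands": [
    [0.0, [0, -0.02, -0.01], [0.03, 0, 0]],
    [0.0, [0, -0.05, -0.025], [0.1, 0, 0]],
    [0.0, [0, -0.085, -0.043], [0.15, 0, 0]],
    [0.0, [0, -0.12, -0.06], [0.2, 0, 0]],
    [0.0, [0, -0.155, -0.078], [0.25, 0, 0]]
  ]
}}

```text
clock: 13.62
tool_pos: [546.2, 124.6, 144.9]
eef_rot: [-135.8, 89.9, -134.2]
ft_force: [1.1, -0.4, -1.6]
finger_gap: 0.149
```

```bash
python3 -c "
from h import *
goto([498.1,-128.3,130],-8.4)"
```

```text
t 13.6167 tcp [546.2 124.6 144.9] F [ 1.1 -0.4 -1.6] gap 0.149
jaw now 1.6 shift [ 0.0152 -0.2514 -0.0551] turn [ 0.1746 -0.0008  0.001 ]
```

Emit:
{"method": "step_arm", "body": {
  "commands": [
    [0.0, [0, -0.035, -0.008], [0.03, 0, 0]],
    [0.0, [0, -0.075, -0.016], [0.07, 0, 0]],
    [0.0, [0, -0.115, -0.025], [0.1, 0, 0]],
    [0.0, [0, -0.155, -0.034], [0.14, 0, 0]],
    [0.0, [0, -0.19, -0.042], [0.174, 0, 0]]
  ]
}}

```text
clock: 14.03
tool_pos: [509.6, -67.6, 145.2]
eef_rot: [-114.7, 89.9, -123.1]
ft_force: [1.9, -0.4, -2.0]
finger_gap: 0.157
```

Emit:
{"method": "step_arm", "body": {
  "commands": [
    [0.0, [0, -0.03, -0.003], [0, 0, 0]],
    [0.0, [0, -0.05, -0.005], [0, 0, 0]],
    [0.0, [0, -0.05, -0.005], [0, 0, 0]]
  ]
}}

```text
clock: 14.28
tool_pos: [496.9, -118.4, 145.0]
eef_rot: [-117.8, 89.8, -126.4]
ft_force: [0.4, -0.4, -2.3]
finger_gap: 0.149
```

```bash
python3 -c "
from h import *
goto([498.1,-128.3,130],-8.4);s=fix(snap('wrist','w9'));W=cloud(s);p,R,_=tool()
h=cv2.cvtColor(s['color'],cv2.COLOR_RGB2HSV)
b=((h[...,0]<6)|(h[...,0]>172))&(h[...,1]>150)
b=max(blobs(b),key=lambda b:b.sum());v,u=np.nonzero(b);P=W[b];print('red',u.min(),u.max(),v.min(),v.max(),np.nanpercentile(P[:,2],[5,50,95]).round(1))
# blade
z0=p[2]-14+5
b=(abs(W[...,2]-z0)<5);b=max(blobs(b),key=lambda b:b.sum());v,u=np.nonzero(b);P=W[b]
print('blade z',np.median(P[:,2]),'px',u.min(),u.max(),v.min(),v.max())
c=max(cv2.findContours(b.astype(np.uint8),0,1)[0],key=cv2.contourArea)
for nm,f in(('L',np.min),('R',np.max)):
  rows=np.arange(v.min()+5,v.max()-5);E=[(f(u[v==k])+(-.5 if nm=='L' else .5),k) for k in rows if (v==k).any()]
  q=onplane(s,E,np.median(P[:,2]))[:,:2];l=cv2.fitLine(q.astype(np.float32),cv2.DIST_HUBER,0,.01,.01).ravel();d=l[:2]*np.sign(l[1]);print(nm,np.degrees(np.arctan2(d[1],d[0])),'perp offset from tcp',np.cross(d,p[:2]-l[2:]))
"
```

```text
t 14.2833 tcp [ 496.9 -118.4  145. ] F [ 0.4 -0.4 -2.3] gap 0.149
jaw now -8.6 shift [ 0.015  -0.0095  0.0026] turn [-0.0028 -0.0015  0.0027]
red 263 295 185 364 [162.9 170.6 171.7]
blade z 135.6467815913174 px 237 320 90 262
L 81.369606 perp offset from tcp -20.69216963079268
R 81.41884 perp offset from tcp 19.20703997314624<string>:14: DeprecationWarning: Arrays of 2-dimensional vectors are deprecated. Use arrays of 3-dimensional vectors instead. (deprecated in NumPy 2.0)
```

View pics/w9.png

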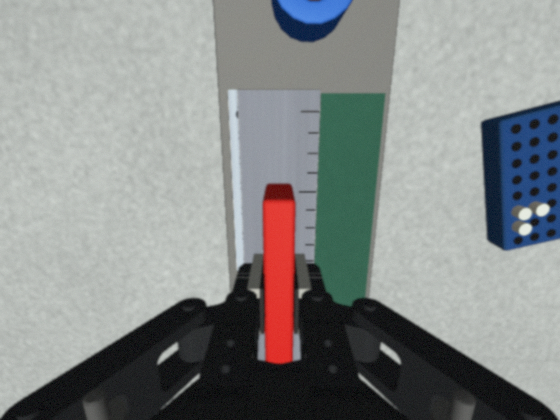

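The blade (px 237–320 across) is parallel to the bar: 81.4° against 81.55°. Its centre is about 0.7 mm bar-ward of the TCP and its underside 14.4 mm below it. I lower it about 5 mm clear of the bar face.

Emit:
{"method": "step_arm", "body": {
  "commands": [
    [0.0, [0.01, -0.0097, 0.0024], [-0.003, 0, 0]],
    [0.0, [0.04, -0.0097, 0.0024], [-0.003, 0, 0]],
    [0.0, [0.07, -0.0097, 0.0024], [-0.003, 0, 0.0027]],
    [0.0, [0.095, -0.0097, 0.0024], [-0.003, 0, 0.0027]],
    [0.0, [0.108, -0.0097, 0.0024], [-0.003, 0, 0.0027]]
  ]
}}

```text
clock: 14.75
tool_pos: [498.1, -122.9, 33.4]
eef_rot: [149.2, 89.7, 141.2]
ft_force: [-1.1, 1.6, -2.3]
finger_gap: 0.148
```

Emit:
{"method": "step_arm", "body": {
  "commands": [
    [0.0, [0, 0, 0], [0, 0, 0]],
    [0.0, [0, 0, 0], [0, 0, 0]]
  ]
}}

```text
clock: 14.92
tool_pos: [499.2, -123.1, 35.9]
eef_rot: [140.5, 89.8, 132.5]
ft_force: [0.3, 0.4, -2.9]
finger_gap: 0.152
```

```bash
python3 -c "
from h import *
goto([497.8,-128.3,26.5],-8.45);p,R,_=tool();print(R.round(4))"
```

```text
t 14.9167 tcp [ 499.2 -123.1   35.9] F [ 0.3  0.4 -2.9] gap 0.152
jaw now -8.0 shift [ 0.0094 -0.0054 -0.0006] turn [ 0.0081 -0.0027 -0.0022]
[[-0.0023  0.139   0.9903]
 [ 0.0025  0.9903 -0.139 ]
 [-1.      0.0022 -0.0026]]
```

Emit:
{"method": "step_arm", "body": {
  "commands": [
    [0.0, [0.002, -0.002, 0], [0.008, -0.002, -0.002]],
    [0.0, [0.004, -0.004, 0], [0.008, -0.002, -0.002]],
    [0.0, [0.006, -0.005, 0], [0.008, -0.002, -0.002]],
    [0.0, [0.008, -0.005, 0], [0.008, -0.002, -0.002]],
    [0.0, [0.009, -0.005, 0], [0.008, -0.002, -0.002]]
  ]
}}

```text
clock: 15.33
tool_pos: [498.7, -129.1, 27.5]
eef_rot: [-23.7, 89.9, -32.2]
ft_force: [-0.5, -0.4, -1.5]
finger_gap: 0.151
```

```bash
python3 -c "
from h import *
goto([492.5,-127.5,26.5],-8.45);p,R,_=tool();print(R.round(4))"
```

```text
t 15.3333 tcp [ 498.7 -129.1   27.5] F [-0.5 -0.4 -1.5] gap 0.151
jaw now -8.6 shift [ 0.001   0.0006 -0.0064] turn [-0.0018  0.0014  0.0006]
[[ 1.300e-03  1.487e-01  9.889e-01]
 [-8.000e-04  9.889e-01 -1.487e-01]
 [-1.000e+00 -6.000e-04  1.400e-03]]
```

Blade just above the plate; now slide towards the bar until it touches.

Emit:
{"method": "step_arm", "body": {
  "commands": [
    [0.0, [0.0005, 0, -0.0015], [-0.002, 0.001, 0]],
    [0.0, [0.0005, 0, -0.003], [-0.002, 0.001, 0]],
    [0.0, [0.0005, 0, -0.0045], [-0.002, 0.001, 0]],
    [0.0, [0.0005, 0, -0.0055], [-0.002, 0.001, 0]],
    [0.0, [0.0005, 0, -0.0055], [-0.002, 0.001, 0]]
  ]
}}

```text
clock: 15.75
tool_pos: [492.9, -128.0, 26.9]
eef_rot: [-118.3, 90.0, -126.7]
ft_force: [0.7, 0.3, -3.3]
finger_gap: 0.15
```

Emit:
{"method": "step_arm", "body": {
  "commands": [
    [0.0, [0.0003, 0, -0.0005], [0, 0, 0]],
    [0.0, [0.0005, 0, -0.001], [0, 0, 0]],
    [0.0, [0.0005, 0, -0.001], [0, 0, 0]]
  ]
}}

```text
clock: 16.0
tool_pos: [492.5, -127.9, 26.5]
eef_rot: [-31.1, 90.0, -39.5]
ft_force: [2.1, -0.3, -2.0]
finger_gap: 0.152
```

Emit:
{"method": "step_arm", "body": {
  "commands": [
    [0.0, [0.0, 0, -0.0005], [0, 0, 0]],
    [0.0, [0.0, 0, -0.001], [0, 0, 0]],
    [0.0, [0.0, 0, -0.0015], [0, 0, 0]],
    [0.0, [0.0, 0, -0.0015], [0, 0, 0]]
  ]
}}

```text
clock: 16.33
tool_pos: [492.3, -127.9, 26.7]
eef_rot: [-2.1, 89.8, -10.5]
ft_force: [9.3, -2.2, -9.3]
finger_gap: 0.151
```

```bash
python3 -c "
from h import *
goto([492.2,-127.5,26],-8.45)"
```

```text
t 16.3333 tcp [ 492.3 -127.9   26.7] F [ 9.3 -2.2 -9.3] gap 0.151
jaw now -8.4 shift [ 0.0007  0.0004 -0.0002] turn [0.0004 0.003  0.0001]
```

Contact with the bar (9 N). Ease off the push and press gently down.

Emit:
{"method": "step_arm", "body": {
  "commands": [
    [0.0, [0.0, 0, 0.001], [0, 0.002, 0]],
    [0.0, [0.001, 0, 0.001], [0, 0.002, 0]],
    [0.0, [0.0015, 0, 0.001], [0, 0.002, 0]],
    [0.0, [0.002, 0, 0.001], [0, 0.002, 0]]
  ]
}}

```text
clock: 16.67
tool_pos: [492.5, -127.9, 26.1]
eef_rot: [-113.0, 89.9, -121.4]
ft_force: [-12.9, 2.6, 55.5]
finger_gap: 0.15
```

```bash
python3 -c "
from h import *
goto([492.2,-127.5,26],-8.45)"
```

```text
t 16.6667 tcp [ 492.5 -127.9   26.1] F [-12.9   2.6  55.5] gap 0.15
jaw now -8.4 shift [ 0.0001  0.0004 -0.0004] turn [ 0.0004 -0.0005  0.0013]
```

Firmly on the plate (55 N): relieve, nudge lightly back to the bar, then open.

Emit:
{"method": "step_arm", "body": {
  "commands": [
    [0.0, [-0.0014, 0, 0], [0, 0, 0]],
    [0.0, [-0.0014, 0, -0.0006], [0, 0, 0]],
    [0.0, [-0.0014, 0, -0.0006], [0, 0, 0]]
  ]
}}

```text
clock: 16.92
tool_pos: [492.4, -127.9, 26.3]
eef_rot: [-27.1, 90.0, -35.6]
ft_force: [6.3, -0.9, 1.7]
finger_gap: 0.15
```

Emit:
{"method": "step_arm", "body": {
  "commands": [
    [0.03, [0, 0, 0], [0, 0, 0]],
    [0.03, [0, 0, 0], [0, 0, 0]],
    [0.03, [0, 0, 0], [0, 0, 0]]
  ]
}}

```text
clock: 17.17
tool_pos: [490.5, -127.7, 25.5]
eef_rot: [-171.2, 89.8, -179.6]
ft_force: [0.3, -0.1, 0.4]
finger_gap: 0.35
```

Emit:
{"method": "step_arm", "body": {
  "commands": [
    [0.04, [-0.005, 0, 0], [0, 0, 0]],
    [0.04, [-0.02, 0, 0], [0, 0, 0]],
    [0.04, [-0.05, 0, 0], [0, 0, 0]],
    [0.04, [-0.09, 0, 0], [0, 0, 0]],
    [0.04, [-0.12, 0, 0], [0, 0, 0]]
  ]
}}

```text
clock: 17.58
tool_pos: [491.1, -127.4, 148.1]
eef_rot: [-179.1, 89.9, 172.5]
ft_force: [1.0, 0.3, 0.4]
finger_gap: 0.469
```

Emit:
{"method": "step_arm", "body": {
  "commands": [
    [0.04, [-0.02, -0.03, 0], [0, 0, 0]],
    [0.04, [-0.04, -0.06, 0], [0, 0, 0]],
    [0.04, [-0.05, -0.08, 0], [0, 0, 0]],
    [0.04, [-0.05, -0.08, 0], [0, 0, 0]]
  ]
}}

```text
clock: 17.92
tool_pos: [479.5, -211.4, 198.4]
eef_rot: [-71.3, 89.8, -80.0]
ft_force: [-0.4, -1.0, 0.0]
finger_gap: 0.466
```

```bash
cat > chk.py <<'E'
from bar import *
import sys
s=fix(snap('wrist',sys.argv[1]));goto([492,-127,200]);W=cloud(s)
d=np.array([np.cos(np.radians(81.6)),np.sin(np.radians(81.6))]);n=np.array([d[1],-d[0]]);o=np.array([472.4,-124.5])
X=(W[...,:2]-o)@n;Y=(W[...,:2]-o)@d
h=cv2.cvtColor(s['color'],cv2.COLOR_RGB2HSV)
red=((h[...,0]<6)|(h[...,0]>172))&(h[...,1]>150)&(W[...,2]>47);red=max(blobs(red),key=lambda b:b.sum())
P=W[red];rc=cv2.minAreaRect(P[:,:2].astype(np.float32));c=np.array(rc[0]);print('grip z',np.median(P[:,2]),rc,'in face frame',((c-o)@n).round(2),((c-o)@d).round(1))
bl=(h[...,1]<70)&(h[...,2]>90)&(X>1)&(X<43)&(abs(Y)<110)&(abs(W[...,2]-17)<3.5)
bl=max(blobs(bl),key=lambda b:b.sum());P=W[bl];A=np.c_[X[bl],Y[bl],np.ones(bl.sum())];print('blade z fit',np.linalg.lstsq(A,P[:,2],rcond=None)[0].round(4),'X',np.percentile(X[bl],[.5,99.5]).round(1),'Y',np.percentile(Y[bl],[.2,99.8]).round(1))
v,u=np.nonzero(bl);rows=np.arange(v.min()+6,v.max()-6);E=[(u[v==k].max()+.5,k) for k in rows if (v==k).any()]
q=onplane(s,E,17)[:,:2];l=cv2.fitLine(q.astype(np.float32),cv2.DIST_HUBER,0,.01,.01).ravel();e=l[:2]*np.sign(l[1]);print('outer edge ang',np.degrees(np.arctan2(e[1],e[0])),'X',((l[2:]-o)@n).round(1))
bar(s,420)
b=masks(s)['blue']&(np.hypot(W[...,0]-543,W[...,1]-42)<35);P=W[b];
if len(P)>50: z=np.percentile(P[:,2],90);T=P[abs(P[:,2]-z)<3];print('roll top',np.median(T[:,2]).round(1),((T.max(0)+T.min(0))/2).round(1))
E
python3 chk.py w10
```

```text
t 17.9667 tcp [ 479.4 -209.   197. ] F [-0.2  1.  -1.1] gap 0.47
jaw now -8.6 shift [-0.0031  0.083   0.0001] turn [ 0.     -0.0005  0.0014]
grip z 51.973195344964836 ((492.04534912109375, -128.19427490234375), (87.29959869384766, 11.883541107177734), 81.61711883544922) in face frame 19.97 -0.8
blade z fit [-2.80000e-03  2.00000e-04  1.70675e+01] X [ 1.1 39.9] Y [-89.9  88.9]
outer edge ang 81.328575 X 39.8
outer ang 81.44 x at y=-120 453.1
inner ang 81.48 x at y=-120 472.9
z 22.037900611809334 px 236 261 0 212 ends [[477.0, -28.8, 22.0], [446.3, -231.2, 22.0]]
```

View pics/w10.png

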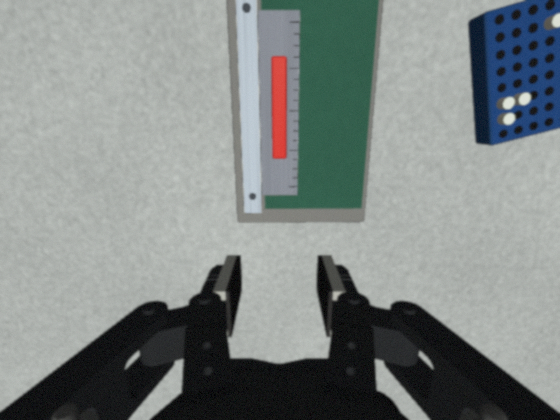

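The view shows the blade at px (260–300, 10–195), flat against the bar. It is at x 19.97 mm, y about −1 mm, grip top at 52 mm, and within 0.2° of the bar. One last check of the others from the fixed cameras, then I hand in.

Emit:
{"method": "step_arm", "body": {
  "commands": [
    [0.04, [0, 0, 0], [0, 0, 0]],
    [0.04, [0, 0, 0], [0, 0, 0]],
    [0.04, [0, 0, 0], [0, 0, 0]]
  ]
}}

```text
clock: 18.22
tool_pos: [479.6, -205.7, 195.2]
eef_rot: [178.2, 89.8, 169.8]
ft_force: [-0.2, 0.6, -0.7]
finger_gap: 0.468
```

```bash
python3 - <<'E'
from h import *
for cam in('scene','side'):
    a=load(cam+'0');b=fix(snap(cam,cam+'9'))
    for t,s in(('before',a),('after',b)):
        W=cloud(s);M=masks(s);h=cv2.cvtColor(s['color'],cv2.COLOR_RGB2HSV);M['orange']=(h[...,0]>5)&(h[...,0]<17)&(h[...,1]>170)
        for k,c,rad in(('yellow',(447,249),60),('blue',(737,-127),90),('orange',(770,80),200),('blue',(543,42),40)):
            P=W[M[k]&(np.hypot(W[...,0]-c[0],W[...,1]-c[1])<rad)]
            if len(P)>30: print(cam,t,k,c,len(P),np.median(P,0).round(1),P[:,2].max().round(1))
print(r.sense()['ft_force']); r.sign_off()
E
```

```text
scene before yellow (447, 249) 540 [454.5 230.7  48.2] 54.9
scene before blue (737, -127) 3116 [ 740.  -137.    29.1] 34.1
scene before orange (770, 80) 662 [762.3  63.4  33.6] 48.6
scene after yellow (447, 249) 538 [454.1 230.8  47.5] 54.5
scene after blue (737, -127) 3104 [ 740.1 -136.8   29.1] 33.3
scene after orange (770, 80) 661 [762.3  63.3  33.6] 49.5
scene after blue (543, 42) 680 [548.4  24.5  66.8] 80.1
side before yellow (447, 249) 522 [439.  265.5  42.4] 53.9
side before blue (737, -127) 445 [ 726.3 -105.7   26.4] 32.4
side before orange (770, 80) 492 [731.5 178.2  25.1] 45.1
side after yellow (447, 249) 527 [438.9 265.5  42.4] 54.5
side after blue (737, -127) 450 [ 727.  -106.2   26.3] 32.1
side after orange (770, 80) 491 [731.2 178.   25.4] 46.3
side after blue (543, 42) 361 [531.2  62.1  50.3] 70.7
[-0.2917611   1.04261084 -0.45427209]
the job is handed in; nothing more can be done
```

The job is handed in at about 18 s on the robot clock; no verdict was reported.

- **Blue roll:** I took the leftmost blue roll and lowered it gently onto the post. After release its top was at 67.0 mm, as it should be when home on the foot, and it was level. The last close look at it was just after release. The final side and scene views showed it still on the post, measured only coarsely.
- **Straightedge:** It lies flat against the stop bar. Its middle is 20.0 mm from the bar's face and about 1 mm off centre along it. The blade is level and its grip top is at 52 mm. The grip and blade-edge angle readings (81.6° and 81.3°) are within 0.3° of the bar's 81.5°.
- **Other things:** The yellow roll, tip box and tube rack shifted by less than 1 mm between the before and after views. The gripper was clear of everything at the end.
- **Forces and disagreements:** Contact force briefly read 63 N when seating the roll and 55 N when setting the straightedge down, and I backed off both times. Both are under the 120 N wrist limit. I assumed the 40 N limit on the arm and gripper body does not cover loads carried through the held object. Apart from small camera differences of 1–5 mm, nothing disagreed.

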